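# Lock the bayonet breather cap on a hydraulic power unit

## Robot

A 6-joint arm with a two-finger parallel gripper is mounted at the origin on the work surface. World frame = base frame: x ahead of the robot, y to its left, z up, the work surface at z = 0. Lengths are in m, angles in rad, forces in N, time in s.
With the tool pointing down it reaches from about 0.25 to 0.775 m from the base axis. Payload 4 kg.
Tool frame: the origin (TCP) lies midway between the tips of the shut fingers; the grasp point (between the pads) lies grip_point_offset behind it (grip_point_offset is the distance from the TCP to the grasp point, in m); z points along the fingers, y is the line along which they close (so a half turn about z gives the same grasp; the last joint's range is limited). The gripper opens to 94 mm and grips with 3 to 60 N. Pads are 16 mm wide; open, the fingers measure 119 mm over their backs; the gripper's body (75 mm by 177 mm) begins 78 mm behind the grasp point.
Start: joints at [-1.291, 0.087, 1.371, -0, 1.684, -0.103], TCP at [0.205, -0.51, 0.18] pointing down, gripper open.
Joint ranges: [-3.1, 3.1], [-0.76, 2.03], [0.27, 2.55], [-1.08, 4.22], [0.17, 2.65], [-2.57, 2.57]. Speed limits (rad/s): [2.79, 2.79, 3.14, 3.14, 3.14, 3.14].

## Interface

Orientations are given as [roll, pitch, yaw] about the fixed x, y, z axes, in that order (R = Rz(yaw) Ry(pitch) Rx(roll)).
In Python, from bench import * gives the robot as it stands. The module is installed in compiled form; this text tells all that it offers.
- The arm moves only by the tool apply_moves, never from a script. Its argument "commands" is a list of rows, each a list of 7 numbers: the turn, a rotation vector about the world's x, y, z in rad, then the shift along the world's x, y, z in m, then the opening in per cent of the stroke, from 0 (shut) to 100 (fully open). In form: [[ax, ay, az, x, y, z, jaw], ...]. A call has exactly 5 rows; each row is the pose to reach, as a shift and turn from the pose commanded when the call began; what a row does not reach only later rows make up. A row lasts 1/10 s, in which the tool goes at most 50 mm and 8.59 degrees, less where a joint would pass 70% of its speed; a pose out of reach is approached as far as the arm can. A call with a gripper value outside its range is refused whole. The fingers move at their own pace and stop on an object; the grip force is fixed at half the most. Time passes only in rows, so rows that repeat a pose let the fingers close, or fill a call up. It gives the time, the measured TCP pose, the force, the opening and the grip force at its end, in the units of the state.
- get_obs(): the state, without advancing time (a new reading comes with each control period).
- snapshot(name): name is "scene" or "top" or "wrist"; returns a dict with "pixels" (384x512x3 uint8, red, green, blue), "vertical_fov" (degrees; the focal length in pixels is half the picture's height over the tangent of half this angle, whatever the lens; pixels are square), "cx", "cy" (the principal point, pixels), "rvec" (rotation vector, rad) and "tvec" (3), from world to camera coordinates, as OpenCV has them. Camera axes: x right, y down, z forward; pixel columns grow to the right and rows downward; lengths in m; the calibration is good to about 2 mm. A picture is of the moment at which its call begins. There is no depth.
- close_job(): hands the job in; it is judged then, once.
Trained networks look in the newest picture that a camera, given by its name, has taken for a name from the list of things; names that differ only in an ending like _2 or _b are one class to them, and where a whole thing is asked for, a point or a joint stands for the part that bears it (a point fixed in the world has none). Each returns a list of dicts, best first, with "score" (0 to 1); they miss things now and then, are a little off and sometimes report something else, mostly with a low value. They report only what shows in the picture. A call takes as long as a camera call.
- masks_of(camera, query): "mask" (384x512 bool, what is visible of it) and "extent" ([left, top, right, bottom] in pixels, round what is visible of it).
- place_of(camera, query): "pixel" ([column, row] in pixels: a listed point, or the origin of a listed thing).
The state is a dict: "time": time; "joint_positions": joint angles; "qvel": joint speeds; "joint_torque": joint torques, N m; "tool_pos": TCP position; "ee_rot": TCP orientation; "wrist_force": force on the tool from outside, world axes, zero at the start; "wrist_torque": the same for the moment, N m; "width": finger opening in m; "finger_force": force on a finger pad.
Only numpy, scipy, OpenCV 4.12 (cv2) and the standard library are available. Lean on these libraries where they do the work, as an engineer would, in place of code of your own. Each camera call takes 0.05 s, during which the arm holds its last target. There are 200 camera calls.

## Task

The hydraulic power unit has been topped up: close its oil filler. Take the breather cap from the bench, set it on the filler neck and feel for the two slots, press it down gently against its spring and turn it clockwise about a quarter turn until it clicks locked, then let go. Do not force cap or neck, and leave the other things on the bench where they are.

Things in the scene. Friction and masses are not known exactly. Their poses are not given: they have to be found in the camera images.
- cap_center (a point): Breather cap: a bare-metal 12-sided bayonet ring, 56 mm across flats, 22 mm tall, under a dark slotted dome 42 mm across; 38 mm tall in all, about 0.14 kg. This point is its centre, on its axis, 19 mm above its lower rim; z is up. It stands upright on the bench, rim down. Grip its flats along y (56 mm). Turned by half a turn it is the same.
- cap: The same cap; origin at the centre of its lower rim, axes as cap_center. Two ears, 14 mm wide, stand out along +x and -x (72 mm over both). In the 48 mm bore, under the ears, two round steel pins of 6 mm point inward: centres 4 mm above the lower rim, tips 18 mm from the axis. Cap and neck may bear on one another with up to 75 N, all contacts added up (about 0.9 N m of twist at the stop).
- seal (a joint): Sprung sealing disc inside the cap, 36 mm across; travel in m, 0 when free. It lands on the neck's rim with cap_center 10.5 mm above the rim and pushes with 4 N plus 1.5 N per mm of travel; at 7.5 mm travel (15 N) the cap's top bottoms hard on the rim.
- tank: Hydraulic power unit, fixed: grey steel tank 220 (x) by 420 (y) mm, lid 140 mm above the bench, blue motor and valves on the -y half (up to 300 mm high). Origin on the bench under the tank's middle. Its filler neck is on the lid, 30 mm toward -x and 150 mm toward +y.
- filler (a point): Centre of the round rim of the oil filler neck, 34 mm above the lid, axes as the tank, z up. Steel neck, 43 mm across its two bayonet cams: the cap's ring has 2.5 mm play all round. Two opposite slots in the rim, 11 mm wide, let the pins in (7 degrees of play each way). Pins bearing on the rim: cap_center 18 mm above this point; dropped in: 10.5 mm.
- neck_base (a point): Foot of the neck, 34 mm below filler. The neck is bolted on at an angle that no pose tells: the line through its two slots may lie any way round. Find the slots by eye, or by feel: turn the cap (up to half a turn) while it bears lightly on the rim till it drops in. The neck itself does not turn.
- cams (a point): Cams, on the axis 8 mm below filler. From the slots the cap goes down and turns CLOCKWISE from above (the other way is blocked): under a ramp (cap_center at most 5.5 mm over filler) and a crest (at most 4 mm, 14 N on the disc) to a stop at 75 degrees, where it rises into a 3.5 mm notch as the press is eased: the click; cap_center is then 7.5 mm over filler.
- plug: Bystander: a steel screw plug, threaded body 40 mm across with a 36 mm hexagon head, 32 mm tall. Origin at the centre of its underside. Leave it alone.
- union: Bystander: a brass pipe union, 40 mm hexagon, 38 mm tall. Origin at the centre of its underside. Leave it alone.
- filter: Bystander: a white spin-on oil filter, 72 mm across, 79 mm tall. Origin at the centre of its underside. Leave it alone.
- oil: Bystander: a grey closed oil bottle, 84 mm across, 215 mm tall. Origin at the centre of its underside. Leave it alone.
- wrench: Bystander: a steel wrench lying flat, 200 mm long. Origin half-way along it. Leave it alone.
- driver: Bystander: a screwdriver lying flat, 200 mm long. Origin half-way along it. Leave it alone.
- tray: Bystander: a blue parts tray, 130 x 180 x 45 mm, with nuts and bolts in it. Origin at the centre of its underside. Leave it alone.

How it is judged:
By the outcome, as a careful person would: the job done as asked, in the order asked, and still so for the second after the job is handed in, with the robot touching nothing.
It also fails if it takes over 70 s, if anything falls off the work surface, if the arm or the gripper's body presses on something with over 40 N, if the wrist force passes 120 N, or if a joint passes its speed limit or range.

## Working session

There is one attempt and no reset: what is moved stays moved. The work goes in short steps, Python scripts to look and compute and a tool call to move; the robot and the scene stay as the last step left them, time stands still between calls to the robot, and variables do not carry over. Pictures are saved under pics/ and viewed, at most 10 in all, crops included, and the job is handed in when it is done.

Besides the shell and the picture viewer there is one more tool, called after ">>>" as a command line: name --pt "numbers of a row" for each row, then --argument value for the rest. apply_moves: Moves the arm, as the interface text tells. Its arguments: {"type":"object","properties":{"commands":{"type":"array"}},"required":["commands"]}

```bash
mkdir -p pics
cat > h.py <<'E'
from bench import *
import numpy as np, cv2
def cam(s):
    f=192/np.tan(np.radians(s["vertical_fov"])/2); K=np.array([[f,0,s["cx"]],[0,f,s["cy"]],[0,0,1]])
    return K,cv2.Rodrigues(np.array(s["rvec"],float))[0],np.array(s["tvec"],float)
def ray(s,px,z):
    K,R,t=cam(s); d=R.T@np.linalg.inv(K)@[px[0],px[1],1]; c=-R.T@t
    return c+d*(z-c[2])/d[2]
def proj(s,P):
    K,R,t=cam(s); q=K@(R@np.asarray(P,float)+t); return q[:2]/q[2]
def tri(obs):
    A=[];b=[]
    for s,px in obs:
        K,R,t=cam(s); d=R.T@np.linalg.inv(K)@[px[0],px[1],1]; d/=np.linalg.norm(d); M=np.eye(3)-np.outer(d,d)
        A.append(M); b.append(M@(-R.T@t))
    return np.linalg.solve(sum(A),sum(b))
def save(s,n,crop=None,k=1):
    im=s["pixels"][:,:,::-1]
    if crop: im=im[crop[1]:crop[3],crop[0]:crop[2]]
    cv2.imwrite("pics/"+n,cv2.resize(im,None,fx=k,fy=k,interpolation=cv2.INTER_CUBIC))
E
python3 - <<'E'
from h import *
S={n:snapshot(n) for n in("scene","top","wrist")}
o=get_obs(); print({k:np.round(v,3) for k,v in o.items()})
try: print(grip_point_offset)
except Exception as e: print(e)
for n in S:
    print(n,np.round(cam(S[n])[1].T@-cam(S[n])[2],3))
    for q,z in(("cap_center",.019),("cap",0),("filler",.174),("tank",0),("neck_base",.14),("plug",0),("union",0),("filter",0),("oil",0),("wrench",0),("driver",0),("tray",0)):
        for r in place_of(n,q)[:2]: print(n,q,round(r["score"],2),np.round(r["pixel"],1),np.round(ray(S[n],r["pixel"],z),3))
a=np.vstack([S["scene"]["pixels"],]);cv2.imwrite("pics/scene.png",a[:,:,::-1]);save(S["top"],"top.png")
E
```

```text
{'time': np.float64(0.15), 'joint_positions': array([-1.291,  0.088,  1.372, -0.   ,  1.684, -0.103]), 'qvel': array([ 0.   , -0.001, -0.005,  0.   ,  0.   ,  0.   ]), 'joint_torque': array([ 3.0000e-03, -3.4064e+01, -3.0279e+01,  7.2000e-02,  3.0000e-02,
       -0.0000e+00]), 'tool_pos': array([ 0.205, -0.51 ,  0.179]), 'ee_rot': array([-3.14 , -0.   ,  0.383]), 'wrist_force': array([ 0.619, -0.055,  0.032]), 'wrist_torque': array([ 0.006, -0.005, -0.02 ]), 'finger_force': np.float64(0.0), 'width': np.float64(0.094)}
0.0188
scene [ 0.959 -0.325  1.087]
scene cap_center 0.63 [289.5 170.3] [0.512 0.381 0.019]
scene cap 0.54 [288.1 172.1] [0.505 0.383 0.   ]
scene filler 0.79 [187.2 243.8] [ 0.52  -0.09   0.174]
scene tank 0.74 [158.3 312.1] [ 0.529 -0.248  0.   ]
scene plug 0.63 [281.7 209.5] [0.584 0.246 0.   ]
scene union 0.72 [245.3 190.1] [0.441 0.227 0.   ]
scene filter 0.65 [334.  192.7] [0.679 0.414 0.   ]
scene oil 0.8 [302.4 255.6] [0.736 0.156 0.   ]
scene oil 0.43 [155.8 310.9] [ 0.521 -0.25   0.   ]
scene wrench 0.78 [253.6 144.8] [0.328 0.402 0.   ]
scene driver 0.61 [213
[... 241 characters left out ...]
.4] [0.511 0.384 0.019]
top cap 0.74 [189.9 200.7] [0.507 0.376 0.   ]
top filler 0.7 [380.  191.8] [ 0.512 -0.098  0.174]
top filler 0.47 [185.7 199.7] [0.506 0.349 0.174]
top tank 0.58 [411.6 188.4] [ 0.524 -0.239  0.   ]
top neck_base 0.65 [373.  191.5] [ 0.514 -0.092  0.14 ]
top plug 0.57 [236.5 171. ] [0.587 0.243 0.   ]
top union 0.74 [244.4 229.8] [0.422 0.226 0.   ]
top union 0.36 [380.6 191.7] [ 0.517 -0.154  0.   ]
top filter 0.71 [174.2 142.5] [0.673 0.417 0.   ]
top oil 0.79 [270.3 113.3] [0.746 0.144 0.   ]
top wrench 0.92 [188.1 262.4] [0.336 0.384 0.   ]
top tray 0.93 [117.1 194.5] [0.531 0.582 0.   ]
top tray 0.18 [184.4 200.1] [0.509 0.391 0.   ]
wrist [ 0.282 -0.48   0.383]
```

View pics/top.png

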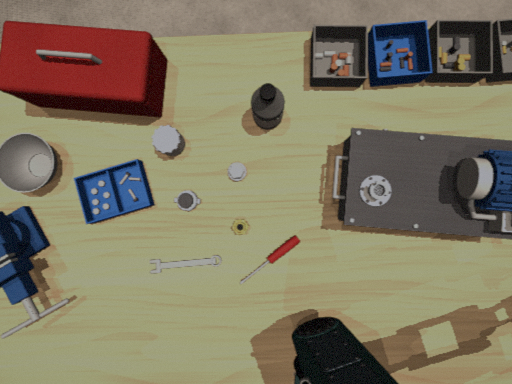

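View pics/scene.png

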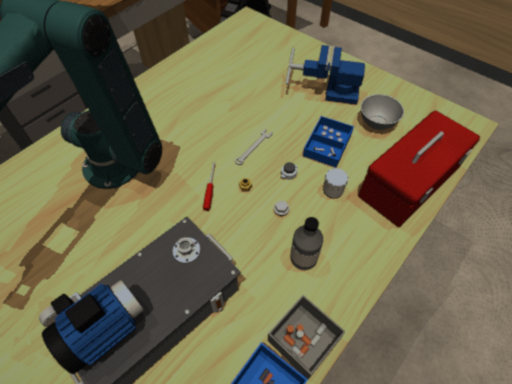

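Run:
```python
from h import *
s=snapshot("top"); 
a=s["pixels"][165:235,150:220,::-1]; b=s["pixels"][157:227,345:415,::-1]
cv2.imwrite("pics/crops.png",cv2.resize(np.hstack([a,b]),(800,400),interpolation=cv2.INTER_CUBIC))
```

```text
(no output)
```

View pics/crops.png

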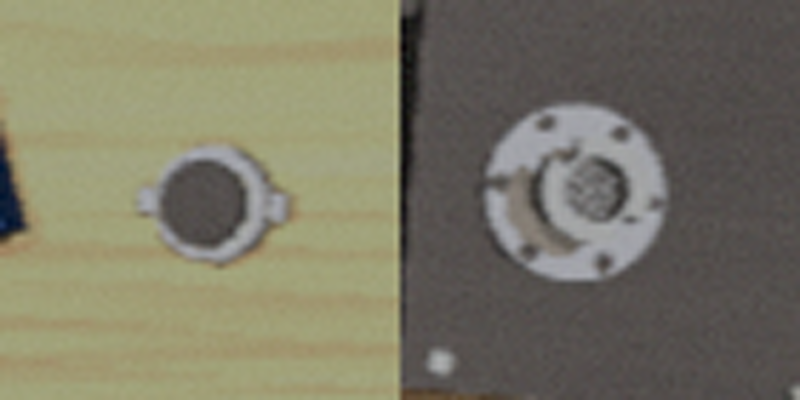

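The top view shows the cap at about (186,200) with its ears nearly along world y. The neck is at about (378,190), with possible slots on its diagonal. I'll raise the arm and look at the neck with the wrist camera on the way to the cap.

>>> apply_moves --pt "0 0 0.14 0 0 0.05 100" --pt "0 0 0.28 0 0 0.1 100" --pt "0 0 0.42 0 0.02 0.15 100" --pt "0 0 0.56 0.02 0.04 0.19 100" --pt "0 0 0.7 0.05 0.07 0.21 100"

```text
time: 2.5
tool_pos: [0.255, -0.4409, 0.394]
ee_rot: [3.137, 0.004, 1.085]
wrist_force: [0.8, -0.4, -0.1]
width: 0.0942
finger_force: 0.0
```

>>> apply_moves --pt "0 0 0.1 0.03 0.03 0 100" --pt "0 0 0.2 0.06 0.065 0 100" --pt "0 0 0.3 0.095 0.1 0 100" --pt "0 0 0.4 0.13 0.135 0 100" --pt "0 0 0.5 0.16 0.17 0 100"

```text
time: 3.0
tool_pos: [0.4167, -0.2685, 0.3899]
ee_rot: [3.141, 0.0, 1.587]
wrist_force: [-0.0, -0.7, 0.5]
width: 0.0938
finger_force: 0.0
```

>>> apply_moves --pt "0 0 0 0.03 0.03 0 100" --pt "0 0 0 0.06 0.06 0 100" --pt "0 0 0 0.09 0.08 0 100" --pt "0 0 0 0.1 0.09 0 100" --pt "0 0 0 0.1 0.09 0 100"

```text
time: 3.5
tool_pos: [0.5162, -0.1792, 0.3891]
ee_rot: [-3.14, -0.001, 1.585]
wrist_force: [0.0, -0.6, -0.2]
width: 0.0937
finger_force: 0.0
```

Run:
```python
from h import *
s=snapshot("wrist"); t=snapshot("top");c=snapshot("scene"); o=get_obs(); print(o["time"],o["tool_pos"],o["ee_rot"],o["joint_positions"])
K,R,tt=cam(s); print(-R.T@tt, R[2])
for n,z in (("filler",.174),("neck_base",.14)):
    obs=[]
    for N,S in(("wrist",s),("top",t),("scene",c)):
        for r in place_of(N,n)[:1]: print(N,n,r["score"],r["pixel"],ray(S,r["pixel"],z)); obs.append((S,r["pixel"]))
    if len(obs)>1: print(tri(obs))
save(s,"w1.png",k=1.5)
```

```text
3.65 [ 0.51457434 -0.18117761  0.39028408] [3.14149217e+00 6.82707543e-04 1.58119464e+00] [-4.42079957e-01  1.37412496e-01  8.96384656e-01 -6.63300697e-04
  2.10740655e+00 -4.52817516e-01]
[ 0.51583894 -0.09744165  0.59325267] [ 0.00174197 -0.28078636 -0.95976871]
wrist filler 0.84 [256.1, 94.8] [ 0.51253775 -0.09718302  0.174     ]
top filler 0.86 [381.2, 193.0] [ 0.50878629 -0.10104813  0.174     ]
scene filler 0.67 [184.8, 244.9] [ 0.51770812 -0.09656062  0.174     ]
[ 0.5123809  -0.09813615  0.17103751]
wrist neck_base 0.66 [260.5, 98.3] [ 0.51849023 -0.10177363  0.14      ]
top neck_base 0.74 [375.4, 192.7] [ 0.51080859 -0.0980062   0.14      ]
scene neck_base 0.82 [187.6, 251.1] [ 0.52056607 -0.09604152  0.14      ]
[ 0.51588944 -0.09869467  0.13503201]
```

View pics/w1.png

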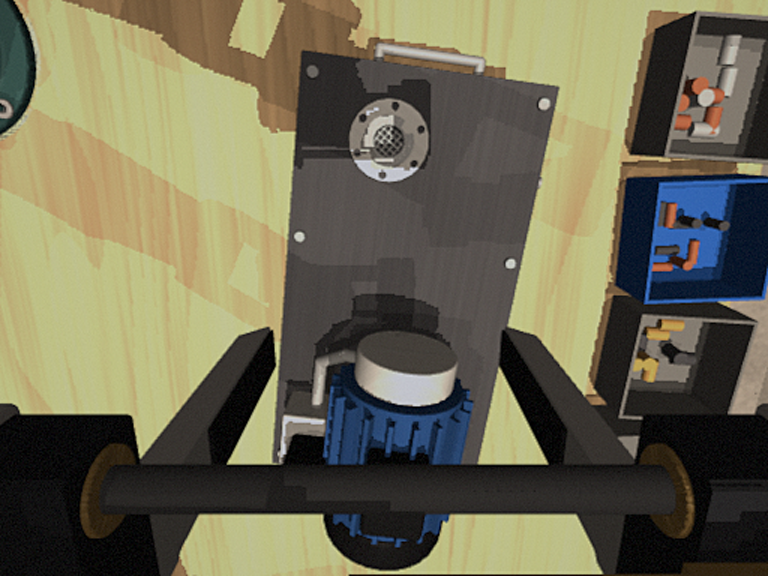

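The neck shows at (256,95) in the wrist picture, which agrees with the networks. I'll zoom in on it to find the slots.

Run:
```python
from h import *
s=snapshot("wrist"); t=snapshot("top")
a=cv2.resize(s["pixels"][64:124,228:288,::-1],(400,400),interpolation=cv2.INTER_CUBIC)
b=cv2.resize(t["pixels"][170:215,355:400,::-1],(400,400),interpolation=cv2.INTER_CUBIC)
cv2.imwrite("pics/c2.png",np.clip(np.hstack([a,b])*1.3,0,255))
K,R,_=cam(s);print(K[0,0],cam(t)[0][0,0]); 
for S in(s,t): print(proj(S,[.514,-.098,.174]),proj(S,[.534,-.098,.174]),proj(S,[.514,-.078,.174]))
```

```text
311.61282766331465 364.6645314371883
[257.67365424  93.92607647] [273.13332452  94.09320433] [257.83357313  77.57216192]
[379.76050937 190.764156  ] [379.38687785 182.05024457] [370.96392821 191.01944103][ WARN:0@3.715] global loadsave.cpp:1063 imwrite_ Unsupported depth image for selected encoder is fallbacked to CV_8U.
```

View pics/c2.png

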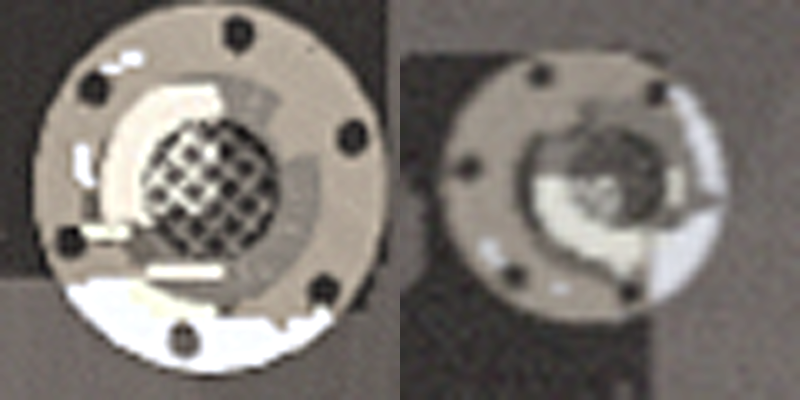

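Slots: in the left crop the rim gaps are at about (288,130) and (130,243) around the centre (210,192). That puts the slot line at about +35° from world x, with the neck centre near (0.5155, -0.096). Next I go to the cap.

>>> apply_moves --pt "0 0 0 0 0.045 0 100" --pt "0 0 0 0 0.09 0 100" --pt "0 0 0 0 0.135 0 100" --pt "0 0 0 0 0.18 0 100" --pt "0 0 0 0 0.225 0 100"

```text
time: 4.55
tool_pos: [0.5151, 0.0463, 0.3901]
ee_rot: [3.141, 0.0, 1.582]
wrist_force: [0.3, -0.3, 0.3]
width: 0.0941
finger_force: 0.0
```

>>> apply_moves --pt "0 0 0 0 0.045 -0.02 100" --pt "0 0 0 0 0.09 -0.05 100" --pt "0 0 0 0 0.135 -0.08 100" --pt "0 0 0 -0.005 0.18 -0.11 100" --pt "0 0 0 -0.005 0.225 -0.14 100"

```text
time: 5.05
tool_pos: [0.5101, 0.2576, 0.2582]
ee_rot: [3.141, -0.0, 1.583]
wrist_force: [0.4, -0.2, 0.2]
width: 0.094
finger_force: 0.0
```

>>> apply_moves --pt "0 0 0 0 0.02 -0.01 100" --pt "0 0 0 0 0.03 -0.02 100" --pt "0 0 0 0 0.03 -0.02 100" --pt "0 0 0 0 0.03 -0.02 100" --pt "0 0 0 0 0.03 -0.02 100"

```text
time: 5.55
tool_pos: [0.5116, 0.285, 0.2407]
ee_rot: [3.139, -0.001, 1.581]
wrist_force: [-1.2, -0.6, -0.0]
width: 0.0938
finger_force: 0.0
```

Run:
```python
from h import *
s=snapshot("wrist"); t=snapshot("top"); o=get_obs(); print(o["time"],o["tool_pos"],o["ee_rot"])
for n,z in (("cap_center",.019),("cap",0)):
    for N,S in(("wrist",s),("top",t)):
        for r in place_of(N,n)[:1]: print(N,n,r["score"],r["pixel"],ray(S,r["pixel"],z))
m=masks_of("wrist","cap")[0]; print(m["score"],m["extent"])
l,tp,r_,b=[int(v) for v in m["extent"]]; cx,cy=(l+r_)//2,(tp+b)//2; print(cx,cy)
for d in([0,0,.038],[.021,0,.038],[0,.021,.038],[0,.036,.022],[0,-.036,.022]): print(proj(s,np.array([.509,.383,0])+d))
save(s,"w2.png",(cx-60,max(cy-50,0),cx+60,max(cy-50,0)+100),6)
```

```text
5.65 [0.51147617 0.28507505 0.24060195] [ 3.13906947e+00 -7.83087674e-04  1.58100397e+00]
wrist cap_center 0.63 [258.1, 78.4] [0.51153621 0.38737385 0.019     ]
top cap_center 0.39 [173.4, 144.4] [0.66400539 0.41472732 0.019     ]
wrist cap 0.73 [256.6, 79.2] [0.50955615 0.38725302 0.        ]
top cap 0.62 [173.3, 143.4] [0.67024186 0.41978188 0.        ]
0.88 [233.9, 51.1, 279.3, 110.5]
256 80
[256.05364628  81.32348749]
[273.00520664  81.50352815]
[256.19791808  63.1706408 ]
[256.34314022  51.63010967]
[255.87197451 110.58329285]
```

View pics/w2.png

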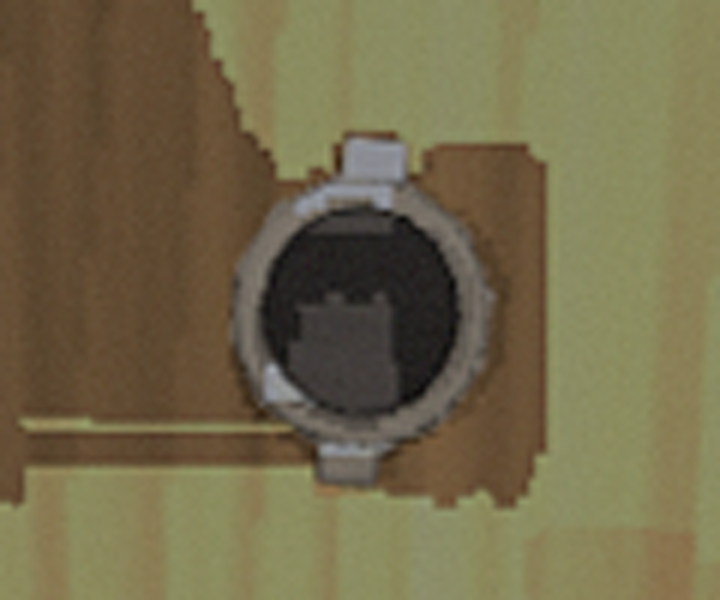

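The cap is at about (0.509, 0.3825), from its dome at (256,82) in the wrist picture. The ears point along a yaw of about 1.482 rad. I'll approach from above.

>>> apply_moves --pt "0 0 -0.05 0 0.025 -0.03 100" --pt "0 0 -0.097 -0.001 0.05 -0.07 100" --pt "0 0 -0.097 -0.002 0.075 -0.11 100" --pt "0 0 -0.097 -0.0025 0.0975 -0.15 100" --pt "0 0 -0.097 -0.0025 0.0975 -0.17 100"

```text
time: 6.4
tool_pos: [0.5053, 0.3847, 0.0638]
ee_rot: [-3.136, 0.003, 1.489]
wrist_force: [0.4, -0.6, -0.5]
width: 0.0941
finger_force: 0.0
```

>>> apply_moves --pt "0 0 0 0 0 0 100" --pt "0 0 0 0 0 0 100" --pt "0 0 0 0 0 -0.01 100" --pt "0 0 0 0 0 -0.02 100" --pt "0 0 0 0 0 -0.02 100"

```text
time: 6.9
tool_pos: [0.5077, 0.3828, 0.048]
ee_rot: [-3.14, 0.001, 1.485]
wrist_force: [0.5, -0.3, -0.0]
width: 0.0939
finger_force: 0.0
```

>>> apply_moves --pt "0 0 0 0.001 0 -0.012 100" --pt "0 0 0 0.001 0 -0.024 100" --pt "0 0 0 0.001 0 -0.036 100" --pt "0 0 0 0.001 0 -0.044 100" --pt "0 0 0 0.001 0 -0.044 100"

```text
time: 7.4
tool_pos: [0.5078, 0.3827, 0.0025]
ee_rot: [-3.138, 0.003, 1.486]
wrist_force: [-1.2, -0.4, 0.4]
width: 0.094
finger_force: 0.0
```

Run:
```python
from h import *
s=snapshot("wrist"); P=[]
for i in range(4): o=get_obs();P.append(np.r_[o["tool_pos"],o["ee_rot"],o["wrist_force"]]);snapshot("top")
print(np.round(P,4)); save(s,"w3.png",(150,150,390,384),2.5)
```

```text
[[ 5.0850e-01  3.8310e-01  3.7000e-03 -3.1398e+00  1.4000e-03  1.4858e+00
  -2.4200e-02 -1.2700e-01 -5.7580e-01]
 [ 5.0910e-01  3.8350e-01  4.7000e-03 -3.1412e+00  4.0000e-04  1.4858e+00
  -3.2800e-02 -7.4660e-01 -2.6890e-01]
 [ 5.0940e-01  3.8380e-01  5.4000e-03  3.1410e+00 -4.0000e-04  1.4859e+00
   2.6860e-01  4.2340e-01  1.5160e-01]
 [ 5.0960e-01  3.8390e-01  5.7000e-03  3.1405e+00 -8.0000e-04  1.4858e+00
   6.8440e-01  6.1350e-01 -8.7720e-01]]
```

View pics/w3.png

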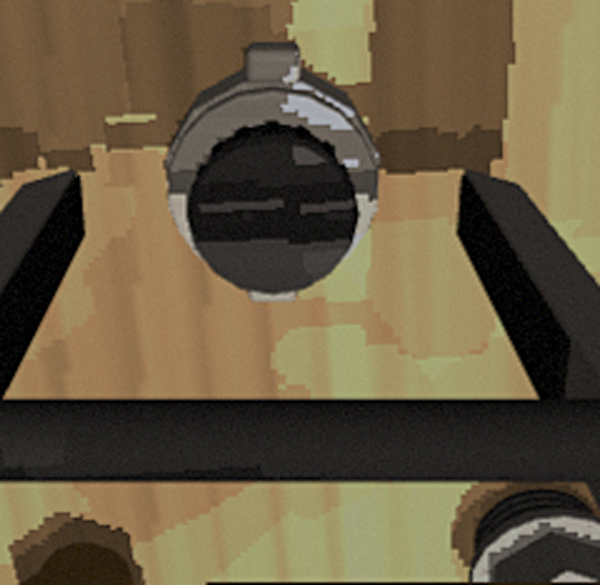

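The wrist picture shows the cap between the fingers (fingers at x=78 and x=460, cap at x=272) with the ears aligned. I'll make a small correction, then close.

>>> apply_moves --pt "0 0 -0.004 -0.0005 -0.0015 -0.0025 100" --pt "0 0 -0.004 -0.0005 -0.0015 -0.0025 100" --pt "0 0 -0.004 -0.0005 -0.0015 -0.0025 100" --pt "0 0 -0.004 -0.0005 -0.0015 -0.0025 80" --pt "0 0 -0.004 -0.0005 -0.0015 -0.0025 50"

```text
time: 8.15
tool_pos: [0.5087, 0.3821, 0.0026]
ee_rot: [3.141, -0.0, 1.482]
wrist_force: [-0.1, 0.0, -0.2]
width: 0.0814
finger_force: 0.0
```

>>> apply_moves --pt "0 0 0 0 0 0 40" --pt "0 0 0 0 0 0 30" --pt "0 0 0 0 0 0 20" --pt "0 0 0 0 0 0 10" --pt "0 0 0 0 0 0 0"

```text
time: 8.65
tool_pos: [0.5087, 0.382, 0.0026]
ee_rot: [3.141, -0.0, 1.482]
wrist_force: [0.3, -0.7, 0.3]
width: 0.0416
finger_force: 0.0
```

>>> apply_moves --pt "0 0 0 0 0 0 0" --pt "0 0 0 0 0 0 0" --pt "0 0 0 0 0 0 0" --pt "0 0 0 0 0 0 0" --pt "0 0 0 0 0 0 0"

```text
time: 9.15
tool_pos: [0.5086, 0.3821, 0.0026]
ee_rot: [-3.142, 0.0, 1.482]
wrist_force: [0.1, 0.6, 0.1]
width: 0.0367
finger_force: 30.0
```

The width is 36.7 mm, not 56 mm, so something is off. I'll look before doing anything else.

Run:
```python
from h import *
s=snapshot("wrist"); t=snapshot("top"); o=get_obs(); print(o["time"],o["tool_pos"],o["width"],o["finger_force"])
a=cv2.resize(s["pixels"][150:384,150:390,::-1],(410,400),interpolation=cv2.INTER_CUBIC)
b=cv2.resize(t["pixels"][160:260,140:240,::-1],(390,400),interpolation=cv2.INTER_CUBIC)
cv2.imwrite("pics/w4.png",np.hstack([a,b]))
for P in([.509,.382,.038],[.509,.382,.003]): print(proj(s,P),proj(t,P))
for r in place_of("wrist","cap_center")[:2]: print(r["pixel"],r["score"],ray(s,r["pixel"],.019))
```

```text
9.25 [0.50863075 0.38207591 0.00254806] 0.03706660142892174 30.000009834766388
[257.86652718 238.71176893] [184.70937039 199.94176569]
[257.91466544 216.59071832] [187.52424759 200.1522275 ]
[260.1, 222.7] 0.57 [0.51062151 0.38404218 0.019     ]
```

View pics/w4.png

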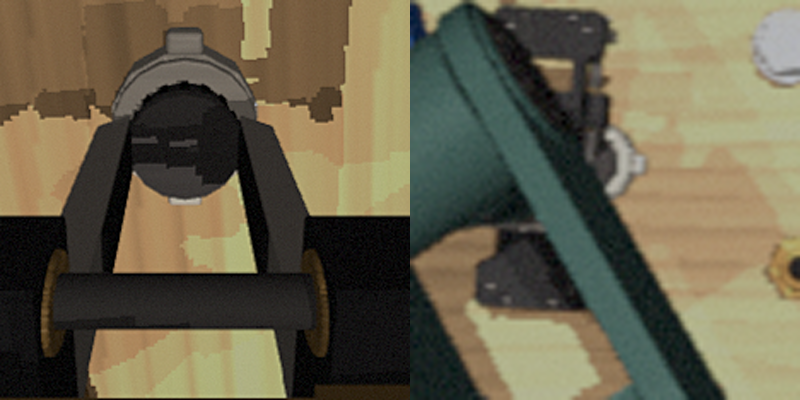

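The gap between the fingertips looks like about 40 mm. Compared with the ring, the tips appear some 25 mm closer to the camera than the TCP reading implies. So the pads are probably holding the dome above the ring. I'll open, then lower carefully while watching the force.

>>> apply_moves --pt "0 0 0 0 0 0 100" --pt "0 0 0 0 0 0 100" --pt "0 0 0 0 0 0 100" --pt "0 0 0 0 0 0 100" --pt "0 0 0 0 0 0 100"

```text
time: 9.8
tool_pos: [0.5087, 0.382, 0.0026]
ee_rot: [3.141, 0.0, 1.482]
wrist_force: [-0.3, 0.1, -0.2]
width: 0.0735
finger_force: 0.0
```

>>> apply_moves --pt "0 0 0 0 0 0 100" --pt "0 0 0 0 0 0 100" --pt "0 0 0 0 0 -0.001 100" --pt "0 0 0 0 0 -0.002 100" --pt "0 0 0 0 0 -0.003 100"

```text
time: 10.3
tool_pos: [0.5086, 0.3821, -0.0006]
ee_rot: [-3.142, 0.0, 1.482]
wrist_force: [-0.5, -0.4, 0.4]
width: 0.0937
finger_force: 0.0
```

Run:
```python
from h import *
s=snapshot("wrist"); o=get_obs(); print(o["time"],o["tool_pos"],o["width"],o["wrist_force"])
K,R,t=cam(s); c=-R.T@t; print("cam",c, "axis",R[2], R[0])
p=o["tool_pos"]; yaw=o["ee_rot"][2]; tx=np.array([np.cos(yaw),np.sin(yaw),0]); ty=np.array([np.sin(yaw),-np.cos(yaw),0])
for h in(0,.01,.02,.03):
    q=[proj(s,p+tx*a+ty*b*o["width"]/2+[0,0,h]) for a in(-.008,.008) for b in(-1,1)]
    print(h,np.round(q,0).tolist())
im=s["pixels"].copy()
for h,col in((0,(255,0,0)),(.025,(0,255,0))):
    for a in(-.008,.008):
        for b in(-1,1): cv2.circle(im,tuple(int(v) for v in np.round(proj(s,p+tx*a+ty*b*o["width"]/2+[0,0,h]))),1,col,-1)
P=np.array([.509,.3835,0])
for z,r,col in((0,.028,(255,0,255)),(.022,.028,(0,255,255)),(.022,.021,(255,255,0))):
    pts=np.array([proj(s,P+[r*np.cos(u),r*np.sin(u),z]) for u in np.linspace(0,6.28,60)]); cv2.polylines(im,[pts.round().astype(np.int32)],True,col,1)
save({"pixels":im},"w5.png",(150,140,390,320),3.3)
```

```text
10.35 [ 0.50847498  0.38192999 -0.00084388] 0.0940667339467569 [-0.65086478 -0.18018441 -0.23550308]
cam [0.5164741  0.46358074 0.20351221] axis [-0.02598192 -0.28034163 -0.9595486 ] [ 9.96027041e-01 -8.90461849e-02 -9.53932618e-04]
0 [[191.0, 227.0], [323.0, 227.0], [190.0, 206.0], [325.0, 206.0]]
0.01 [[188.0, 233.0], [326.0, 233.0], [186.0, 211.0], [328.0, 211.0]]
0.02 [[185.0, 239.0], [330.0, 239.0], [183.0, 216.0], [331.0, 216.0]]
0.03 [[181.0, 247.0], [333.0, 247.0], [179.0, 223.0], [335.0, 223.0]]
```

View pics/w5.png

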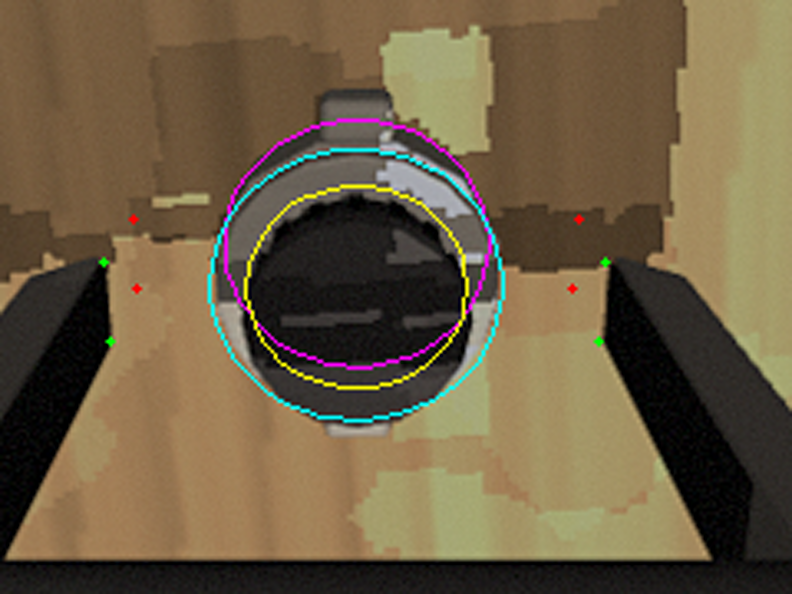

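The green marks, drawn 25 mm above the stated TCP, sit on the real fingertips. The red marks at the stated TCP don't. So the tips really are about 25 mm short of the TCP, and the cap is at (0.509, 0.3835). I'll lower about 17 mm and shift slightly in y.

>>> apply_moves --pt "0 0 0 0 0.0015 -0.002 100" --pt "0 0 0 0 0.0015 -0.004 100" --pt "0 0 0 0 0.0015 -0.006 100" --pt "0 0 0 0 0.0015 -0.008 100" --pt "0 0 0 0 0.0015 -0.01 100"

```text
time: 10.85
tool_pos: [0.5086, 0.3835, -0.0107]
ee_rot: [-3.142, 0.0, 1.482]
wrist_force: [-0.1, -0.0, -0.5]
width: 0.0941
finger_force: 0.0
```

>>> apply_moves --pt "0 0 0 0 0 -0.0015 100" --pt "0 0 0 0 0 -0.003 100" --pt "0 0 0 0 0 -0.0045 100" --pt "0 0 0 0 0 -0.006 100" --pt "0 0 0 0 0 -0.006 100"

```text
time: 11.35
tool_pos: [0.5085, 0.3834, -0.0167]
ee_rot: [-3.141, 0.0, 1.482]
wrist_force: [0.0, 0.3, 0.3]
width: 0.0942
finger_force: 0.0
```

>>> apply_moves --pt "0 0 0 0 0 0 50" --pt "0 0 0 0 0 0 0" --pt "0 0 0 0 0 0 0" --pt "0 0 0 0 0 0 0" --pt "0 0 0 0 0 0 0"

```text
time: 11.85
tool_pos: [0.5087, 0.3836, -0.0164]
ee_rot: [3.141, -0.0, 1.482]
wrist_force: [0.4, -0.1, -0.4]
width: 0.0575
finger_force: 0.0
```

>>> apply_moves --pt "0 0 0 0 0 0 0" --pt "0 0 0 0 0 0 0" --pt "0 0 0 0 0 0 0" --pt "0 0 0 0 0 0 0" --pt "0 0 0 0 0 0 0"

```text
time: 12.35
tool_pos: [0.5087, 0.3836, -0.0164]
ee_rot: [3.141, -0.0, 1.482]
wrist_force: [-0.6, -0.0, 0.8]
width: 0.0558
finger_force: 30.0
```

The width is now 55.8 mm, so the ring is gripped. I'll lift and carry it over.

>>> apply_moves --pt "0 0 0 0 0 0.02 0" --pt "0 0 0 0 0 0.06 0" --pt "0 0 0 0 0 0.11 0" --pt "0 0 0 0 0 0.16 0" --pt "0 0 0 0 0 0.21 0"

```text
time: 12.85
tool_pos: [0.508, 0.3832, 0.1946]
ee_rot: [-3.14, 0.001, 1.482]
wrist_force: [0.5, 1.2, -1.9]
width: 0.0557
finger_force: 30.0
```

>>> apply_moves --pt "0 0 -0.08 0 -0.03 0.02 0" --pt "0 0 -0.17 0 -0.07 0.03 0" --pt "0 0 -0.26 0 -0.11 0.04 0" --pt "0 0 -0.35 0.003 -0.155 0.04 0" --pt "0 0 -0.44 0.003 -0.2 0.04 0"

```text
time: 13.35
tool_pos: [0.5115, 0.182, 0.2334]
ee_rot: [3.141, 0.0, 1.039]
wrist_force: [1.1, -1.5, -2.5]
width: 0.0555
finger_force: 30.0
```

>>> apply_moves --pt "0 0 -0.09 0 -0.045 0 0" --pt "0 0 -0.18 0 -0.09 0 0" --pt "0 0 -0.27 0.003 -0.135 0 0" --pt "0 0 -0.36 0.003 -0.18 0 0" --pt "0 0 -0.432 0.003 -0.22 0 0"

```text
time: 13.85
tool_pos: [0.514, -0.0385, 0.2329]
ee_rot: [-3.141, 0.001, 0.606]
wrist_force: [0.4, 0.5, -2.3]
width: 0.0554
finger_force: 30.0
```

>>> apply_moves --pt "0 0 0 0 -0.03 0 0" --pt "0 0 0 0 -0.05 0 0" --pt "0 0 0 0 -0.06 0 0" --pt "0 0 0 0 -0.06 0 0" --pt "0 0 0 0 -0.06 0 0"

```text
time: 14.35
tool_pos: [0.5146, -0.0956, 0.2333]
ee_rot: [-3.141, -0.0, 0.61]
wrist_force: [0.5, -1.0, -1.9]
width: 0.0557
finger_force: 30.0
```

Run:
```python
from h import *
s=snapshot("wrist"); t=snapshot("top"); o=get_obs(); print(o["time"],o["tool_pos"],o["ee_rot"],o["width"],o["wrist_force"],o["joint_positions"])
p=o["tool_pos"]; c=p+[0,0,.0354]
for n in("cap_center",):
    for N,S in(("wrist",s),("top",t)):
        for r in place_of(N,n)[:1]: print(N,r["score"],r["pixel"],ray(S,r["pixel"],c[2]),c)
a=cv2.resize(s["pixels"][140:340,140:380,::-1],(400,333),interpolation=cv2.INTER_CUBIC)
x,y=[int(v) for v in proj(t,c)]; print(proj(t,c)); b=cv2.resize(t["pixels"][max(y-45,0):y+45,x-54:x+54,::-1],(400,333),interpolation=cv2.INTER_CUBIC)
cv2.imwrite("pics/w6.png",np.hstack([a,b]))
```

```text
14.45 [ 0.51472388 -0.0952352   0.23356115] [-3.14125126e+00 -2.88029320e-04  6.11489249e-01] 0.0554908534606193 [ 0.44968318  0.28815519 -2.71755965] [-2.91607813e-01  2.36796868e-02  1.33197448e+00  4.47891010e-04
  1.78602820e+00  6.67794853e-01]
wrist 0.69 [259.8, 238.2] [ 0.51619305 -0.0964985   0.26896115] [ 0.51472388 -0.0952352   0.26896115]
top 0.47 [392.0, 190.0] [ 0.5117032  -0.09336522  0.26896115] [ 0.51472388 -0.0952352   0.26896115]
[392.86317294 188.48706326]
```

View pics/w6.png

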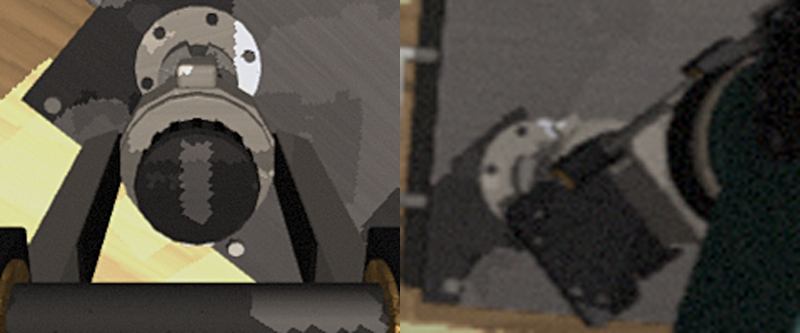

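The cap is held square and the flange is centred with it in x (258 px). I'll go down to just above the rim.

>>> apply_moves --pt "0 0 0 0.0008 -0.0008 -0.02 0" --pt "0 0 0 0.0008 -0.0008 -0.04 0" --pt "0 0 0 0.0008 -0.0008 -0.055 0" --pt "0 0 0 0.0008 -0.0008 -0.065 0" --pt "0 0 0 0.0008 -0.0008 -0.07 0"

```text
time: 15.05
tool_pos: [0.5151, -0.0968, 0.1624]
ee_rot: [-3.14, 0.001, 0.61]
wrist_force: [0.5, 0.1, -1.7]
width: 0.0557
finger_force: 30.0
```

>>> apply_moves --pt "0 0 0 0 0 -0.0005 0" --pt "0 0 0 0 0 -0.001 0" --pt "0 0 0 0 0 -0.002 0" --pt "0 0 0 0 0 -0.003 0" --pt "0 0 0 0 0 -0.003 0"

```text
time: 15.55
tool_pos: [0.5156, -0.0973, 0.1608]
ee_rot: [3.141, -0.0, 0.61]
wrist_force: [0.3, -0.5, -2.3]
width: 0.0554
finger_force: 30.0
```

>>> apply_moves --pt "0 0 0 0 0 -0.001 0" --pt "0 0 0 0 0 -0.002 0" --pt "0 0 0 0 0 -0.003 0" --pt "0 0 0 0 0 -0.003 0" --pt "0 0 0 0 0 -0.003 0"

```text
time: 16.05
tool_pos: [0.5154, -0.0972, 0.1575]
ee_rot: [-3.142, 0.0, 0.61]
wrist_force: [-0.0, 0.2, -1.8]
width: 0.0555
finger_force: 30.0
```

>>> apply_moves --pt "0 0 0 0 0.0005 -0.0005 0" --pt "0 0 0 0 0.0005 -0.001 0" --pt "0 0 0 0 0.0005 -0.0015 0" --pt "0 0 0 0 0.0005 -0.002 0" --pt "0 0 0 0 0.0005 -0.002 0"

```text
time: 16.55
tool_pos: [0.5154, -0.0967, 0.1554]
ee_rot: [-3.142, 0.0, 0.61]
wrist_force: [-0.4, 0.3, -2.3]
width: 0.0556
finger_force: 30.0
```

>>> apply_moves --pt "0 0 0 0 0 -0.0005 0" --pt "0 0 0 0 0 -0.001 0" --pt "0 0 0 0 0 -0.0015 0" --pt "0 0 0 0 0 -0.0015 0" --pt "0 0 0 0 0 -0.0015 0"

```text
time: 17.05
tool_pos: [0.5155, -0.0968, 0.154]
ee_rot: [3.142, 0.0, 0.61]
wrist_force: [-0.3, 0.2, -1.0]
width: 0.0554
finger_force: 30.0
```

>>> apply_moves --pt "0 0 0 0 0 -0.0005 0" --pt "0 0 0 0 0 -0.001 0" --pt "0 0 0 0 0 -0.0015 0" --pt "0 0 0 0 0 -0.0015 0" --pt "0 0 0 0 0 -0.0015 0"

```text
time: 17.55
tool_pos: [0.5155, -0.0967, 0.1525]
ee_rot: [3.142, 0.0, 0.61]
wrist_force: [-1.7, -0.1, -2.4]
width: 0.0554
finger_force: 30.0
```

>>> apply_moves --pt "0 0 0 0 0 -0.0005 0" --pt "0 0 0 0 0 -0.001 0" --pt "0 0 0 0 0 -0.0015 0" --pt "0 0 0 0 0 -0.0015 0" --pt "0 0 0 0 0 -0.0015 0"

```text
time: 18.05
tool_pos: [0.5155, -0.0967, 0.151]
ee_rot: [3.142, 0.0, 0.61]
wrist_force: [0.1, -0.5, -1.4]
width: 0.0555
finger_force: 30.0
```

The cap is 5 mm below the rim-bearing height with no force, so the pins are in the slots. I'll continue down to the sealing disc.

>>> apply_moves --pt "0 0 0 0 0 -0.0005 0" --pt "0 0 0 0 0 -0.001 0" --pt "0 0 0 0 0 -0.0015 0" --pt "0 0 0 0 0 -0.002 0" --pt "0 0 0 0 0 -0.002 0"

```text
time: 18.55
tool_pos: [0.5155, -0.0967, 0.1491]
ee_rot: [3.141, -0.0, 0.61]
wrist_force: [-0.4, 0.7, -1.5]
width: 0.0553
finger_force: 30.0
```

>>> apply_moves --pt "0 0 0 0 0 -0.0005 0" --pt "0 0 0 0 0 -0.001 0" --pt "0 0 0 0 0 -0.0015 0" --pt "0 0 0 0 0 -0.0015 0" --pt "0 0 0 0 0 -0.0015 0"

```text
time: 19.05
tool_pos: [0.5155, -0.0967, 0.1481]
ee_rot: [3.141, -0.0, 0.61]
wrist_force: [-2.7, 0.9, 4.0]
width: 0.0553
finger_force: 30.0
```

The disc has landed (about 6 N at TCP 0.148). I'll press on toward 6.8 mm of travel.

>>> apply_moves --pt "0 0 0 0 0 -0.001 0" --pt "0 0 0 0 0 -0.002 0" --pt "0 0 0 0 0 -0.003 0" --pt "0 0 0 0 0 -0.003 0" --pt "0 0 0 0 0 -0.003 0"

```text
time: 19.55
tool_pos: [0.5156, -0.0968, 0.1457]
ee_rot: [3.141, -0.001, 0.61]
wrist_force: [-2.8, 1.0, 7.3]
width: 0.0552
finger_force: 30.0
```

>>> apply_moves --pt "0 0 0 0 0 -0.0005 0" --pt "0 0 0 0 0 -0.001 0" --pt "0 0 0 0 0 -0.0015 0" --pt "0 0 0 0 0 -0.002 0" --pt "0 0 0 0 0 -0.002 0"

```text
time: 20.05
tool_pos: [0.5156, -0.0968, 0.1443]
ee_rot: [3.14, -0.001, 0.61]
wrist_force: [-4.0, 1.2, 9.0]
width: 0.0559
finger_force: 30.0
```

>>> apply_moves --pt "0 0 0 -0.0008 0.0002 -0.0005 0" --pt "0 0 0 -0.0008 0.0002 -0.001 0" --pt "0 0 0 -0.0008 0.0002 -0.0015 0" --pt "0 0 0 -0.0008 0.0002 -0.002 0" --pt "0 0 0 -0.0008 0.0002 -0.0025 0"

```text
time: 20.55
tool_pos: [0.5157, -0.0968, 0.1427]
ee_rot: [3.139, -0.002, 0.61]
wrist_force: [-3.6, 0.3, 11.6]
width: 0.0557
finger_force: 30.0
```

Run:
```python
from h import *
for i in range(4):
    snapshot("wrist"); o=get_obs(); print(np.round(o["tool_pos"],4),np.round(o["wrist_force"],1),np.round(o["wrist_torque"],2),o["time"])
```

```text
[ 0.5156 -0.0968  0.1427] [-4.   0.4 11.7] [0.22 0.72 0.01] 20.6
[ 0.5157 -0.0968  0.1428] [-4.2  1.2 11.8] [ 0.27  0.69 -0.05] 20.65
[ 0.5157 -0.0968  0.1428] [-4.2  1.6 11.5] [ 0.26  0.71 -0.01] 20.7
[ 0.5156 -0.0968  0.1428] [-3.5  1.4 11.4] [ 0.24  0.69 -0.06] 20.75
```

>>> apply_moves --pt "0 0 0 0 0 -0.0005 0" --pt "0 0 0 0 0 -0.001 0" --pt "0 0 -0.05 0 0 -0.0012 0" --pt "0 0 -0.1 0 0 -0.0012 0" --pt "0 0 -0.15 0 0 -0.0012 0"

```text
time: 21.25
tool_pos: [0.5163, -0.0971, 0.1422]
ee_rot: [3.137, -0.004, 0.458]
wrist_force: [-3.2, 0.1, 12.2]
width: 0.0556
finger_force: 30.0
```

```bash
cat > st.py <<'E'
from h import *
o=get_obs(); print(np.round(o["tool_pos"],4),np.round(o["ee_rot"],3),np.round(o["wrist_force"],1),np.round(o["wrist_torque"],2),o["time"],round(float(o["width"]),4))
E
python3 st.py
```

```text
[ 0.5163 -0.0971  0.1422] [ 3.137 -0.004  0.458] [-3.2  0.1 12.2] [0.16 0.55 0.12] 21.25 0.0556
```

>>> apply_moves --pt "0 0 -0.07 0 0 0 0" --pt "0 0 -0.14 0 0 0 0" --pt "0 0 -0.21 0 0 0 0" --pt "0 0 -0.28 0 0 0 0" --pt "0 0 -0.35 0 0 0 0"

```text
time: 21.75
tool_pos: [0.5171, -0.0974, 0.1425]
ee_rot: [3.138, -0.007, 0.107]
wrist_force: [-1.6, 0.0, 10.8]
width: 0.0552
finger_force: 30.0
```

```bash
python3 st.py
```

```text
[ 0.5171 -0.0974  0.1425] [ 3.138 -0.007  0.107] [-1.6  0.  10.8] [0.07 0.25 0.11] 21.75 0.0552
```

>>> apply_moves --pt "0 0 0 0 0 -0.0005 0" --pt "0 0 -0.06 0 0 -0.0008 0" --pt "0 0 -0.12 0 0 -0.001 0" --pt "0 0 -0.18 0 0 -0.001 0" --pt "0 0 -0.24 0 0 -0.001 0"

```text
time: 22.25
tool_pos: [0.5174, -0.0975, 0.1419]
ee_rot: [3.14, -0.009, -0.132]
wrist_force: [-1.1, -0.0, 12.9]
width: 0.0559
finger_force: 30.0
```

```bash
python3 st.py
```

```text
[ 0.5174 -0.0975  0.1419] [ 3.14  -0.009 -0.132] [-1.1 -0.  12.9] [-0.02  0.17  0.14] 22.25 0.0559
```

>>> apply_moves --pt "0 0 -0.06 0 0 -0.0002 0" --pt "0 0 -0.12 0 0 -0.0003 0" --pt "0 0 -0.18 0 0 -0.0003 0" --pt "0 0 -0.24 0 0 -0.0003 0" --pt "0 0 -0.3 0 0 -0.0003 0"

```text
time: 22.75
tool_pos: [0.5176, -0.0975, 0.1417]
ee_rot: [-3.141, -0.009, -0.432]
wrist_force: [-0.1, 0.4, 12.8]
width: 0.055
finger_force: 30.0
```

```bash
python3 st.py
```

```text
[ 0.5176 -0.0975  0.1417] [-3.141 -0.009 -0.432] [-0.1  0.4 12.8] [0.02 0.19 0.12] 22.75 0.055
```

Now small steps toward the stop, watching the torque.

>>> apply_moves --pt "0 0 -0.03 0 0 0 0" --pt "0 0 -0.06 0 0 0 0" --pt "0 0 -0.09 0 0 0 0" --pt "0 0 -0.12 0 0 0 0" --pt "0 0 -0.15 0 0 0 0"

```text
time: 23.25
tool_pos: [0.5176, -0.0976, 0.1417]
ee_rot: [-3.139, -0.009, -0.581]
wrist_force: [-0.9, -0.4, 12.4]
width: 0.0557
finger_force: 30.0
```

```bash
python3 st.py
```

```text
[ 0.5176 -0.0976  0.1417] [-3.139 -0.009 -0.581] [-0.9 -0.4 12.4] [-0.03  0.19  0.13] 23.25 0.0557
```

>>> apply_moves --pt "0 0 -0.02 0 0 0 0" --pt "0 0 -0.04 0 0 0 0" --pt "0 0 -0.06 0 0 0 0" --pt "0 0 -0.08 0 0 0 0" --pt "0 0 -0.08 0 0 0 0"

```text
time: 23.75
tool_pos: [0.5176, -0.0975, 0.1417]
ee_rot: [-3.139, -0.009, -0.66]
wrist_force: [-0.6, 0.0, 12.7]
width: 0.0557
finger_force: 30.0
```

```bash
python3 st.py
```

```text
[ 0.5176 -0.0975  0.1417] [-3.139 -0.009 -0.66 ] [-0.6  0.  12.7] [0.06 0.18 0.04] 23.75 0.0557
```

>>> apply_moves --pt "0 0 -0.015 0 0 0 0" --pt "0 0 -0.03 0 0 0 0" --pt "0 0 -0.045 0 0 0 0" --pt "0 0 -0.06 0 0 0 0" --pt "0 0 -0.06 0 0 0 0"

```text
time: 24.25
tool_pos: [0.5176, -0.0976, 0.1417]
ee_rot: [-3.138, -0.009, -0.72]
wrist_force: [-0.2, 0.1, 12.4]
width: 0.0553
finger_force: 30.0
```

```bash
python3 st.py
```

```text
[ 0.5176 -0.0976  0.1417] [-3.138 -0.009 -0.72 ] [-0.2  0.1 12.4] [0.04 0.09 0.09] 24.25 0.0553
```

>>> apply_moves --pt "0 0 -0.015 0 0 0 0" --pt "0 0 -0.03 0 0 0 0" --pt "0 0 -0.045 0 0 0 0" --pt "0 0 -0.06 0 0 0 0" --pt "0 0 -0.06 0 0 0 0"

```text
time: 24.75
tool_pos: [0.5177, -0.0976, 0.1417]
ee_rot: [-3.138, -0.009, -0.78]
wrist_force: [-0.3, 0.4, 13.0]
width: 0.0552
finger_force: 30.0
```

```bash
python3 st.py
```

```text
[ 0.5177 -0.0976  0.1417] [-3.138 -0.009 -0.78 ] [-0.3  0.4 13. ] [0.07 0.13 0.05] 24.75 0.0552
```

```bash
python3 - <<'E'
from h import *
s=snapshot("wrist"); r=masks_of("wrist","cap")[0]; m=r["mask"]; print(r["score"],r["extent"])
ys,xs=np.nonzero(m)
for y in range(ys.min(),ys.min()+40,3):
    v=xs[ys==y]; 
    if len(v): print(y,v.min(),v.max())
o=get_obs(); p=o["tool_pos"]; yaw=o["ee_rot"][2]; tx=np.array([np.cos(yaw),np.sin(yaw),0]); ty=np.array([np.sin(yaw),-np.cos(yaw),0]); b=p+[0,0,.0164]
for a in(-.1,0,.1):
    d=np.cos(a)*tx-np.sin(a)*ty
    print(a,proj(s,b+.036*d+[0,0,.022]),proj(s,b+.036*d+[0,0,.01]))
E
python3 st.py
```

```text
0.91 [210.4, 174.6, 302.9, 288.4]
175 257 265
178 247 268
181 246 269
184 246 269
187 244 272
190 239 277
193 233 283
196 228 286
199 224 289
202 223 291
205 221 293
208 219 295
211 218 297
214 216 299
-0.1 [264.15850619 182.44798491] [263.82632202 177.13155556]
0 [257.66263384 182.13039856] [257.73809936 176.83279977]
0.1 [251.16785847 182.4404944 ] [251.65081594 177.12516899]
[ 0.5177 -0.0976  0.1417] [-3.138 -0.009 -0.78 ] [-1.1  0.  13.2] [-0.03  0.22  0.1 ] 24.85 0.0558
```

>>> apply_moves --pt "0 0 -0.015 0 0 0 0" --pt "0 0 -0.03 0 0 0 0" --pt "0 0 -0.045 0 0 0 0" --pt "0 0 -0.06 0 0 0 0" --pt "0 0 -0.06 0 0 0 0"

```text
time: 25.35
tool_pos: [0.5174, -0.0978, 0.1417]
ee_rot: [-3.138, -0.008, -0.839]
wrist_force: [-0.6, -1.4, 13.8]
width: 0.0555
finger_force: 30.0
```

```bash
python3 st.py
```

```text
[ 0.5174 -0.0978  0.1417] [-3.138 -0.008 -0.839] [-0.6 -1.4 13.8] [-0.11  0.27  0.4 ] 25.35 0.0555
```

Torque rose to 0.4 N·m, so this is the stop. I'll ease the press.

>>> apply_moves --pt "0 0 0 0 0 0.001 0" --pt "0 0 0 0 0 0.002 0" --pt "0 0 0 0 0 0.003 0" --pt "0 0 0 0 0 0.004 0" --pt "0 0 0 0 0 0.004 0"

```text
time: 25.85
tool_pos: [0.5172, -0.0977, 0.1421]
ee_rot: [-3.139, -0.006, -0.84]
wrist_force: [5.0, -2.3, 1.9]
width: 0.0553
finger_force: 30.0
```

```bash
python3 st.py
```

```text
[ 0.5172 -0.0977  0.1421] [-3.139 -0.006 -0.84 ] [ 5.  -2.3  1.9] [-0.53 -0.95  0.38] 25.85 0.0553
```

The cap barely rose (0.4 mm), so the pins are still under the crest and not in the notch. I'll press again and turn a little further.

>>> apply_moves --pt "0 0 0 0 0 -0.002 0" --pt "0 0 0 0 0 -0.004 0" --pt "0 0 0 0 0 -0.004 0" --pt "0 0 -0.015 0 0 -0.004 0" --pt "0 0 -0.015 0 0 -0.004 0"

```text
time: 26.35
tool_pos: [0.5172, -0.0979, 0.1417]
ee_rot: [-3.138, -0.008, -0.855]
wrist_force: [0.2, -2.4, 15.2]
width: 0.0554
finger_force: 30.0
```

```bash
python3 st.py;  python3 - <<'E'
from h import *
s=snapshot("wrist"); r=masks_of("wrist","cap")[0]; m=r["mask"]; print(r["score"],r["extent"])
ys,xs=np.nonzero(m)
for y in (178,181,184): v=xs[ys==y]; print(y,v.min(),v.max())
E
```

```text
[ 0.5172 -0.0979  0.1417] [-3.138 -0.008 -0.855] [ 0.2 -2.4 15.2] [-0.29  0.06  0.47] 26.35 0.0554
0.61 [210.3, 171.4, 304.8, 288.1]
178 246 268
181 246 268
184 245 269
```

>>> apply_moves --pt "0 0 -0.01 0 0 0 0" --pt "0 0 -0.02 0 0 0 0" --pt "0 0 -0.03 0 0 0 0" --pt "0 0 -0.03 0 0 0 0" --pt "0 0 -0.03 0 0 0 0"

```text
time: 26.95
tool_pos: [0.5169, -0.098, 0.1417]
ee_rot: [-3.139, -0.008, -0.883]
wrist_force: [-0.1, -1.5, 14.5]
width: 0.0554
finger_force: 30.0
```

```bash
python3 st.py
```

```text
[ 0.5169 -0.098   0.1417] [-3.139 -0.008 -0.883] [-0.1 -1.5 14.5] [-0.41  0.24  0.87] 26.95 0.0554
```

Torque is 0.87 N·m, so that's firmly the stop. I'll ease up again while backing the twist off slightly.

>>> apply_moves --pt "0 0 0.015 0 0 0 0" --pt "0 0 0.015 0 0 0.001 0" --pt "0 0 0.015 0 0 0.002 0" --pt "0 0 0.015 0 0 0.003 0" --pt "0 0 0.015 0 0 0.003 0"

```text
time: 27.45
tool_pos: [0.5169, -0.0979, 0.1419]
ee_rot: [-3.139, -0.006, -0.87]
wrist_force: [3.9, -2.8, 6.2]
width: 0.0556
finger_force: 30.0
```

```bash
python3 st.py
```

```text
[ 0.5169 -0.0979  0.1419] [-3.139 -0.006 -0.87 ] [ 3.9 -2.8  6.2] [-0.65 -0.69  0.36] 27.45 0.0556
```

Friction from the remaining twist may be holding the pins. I'll back off the twist while eased.

>>> apply_moves --pt "0 0 0.01 0 0 0 0" --pt "0 0 0.02 0 0 0 0" --pt "0 0 0.03 0 0 0 0" --pt "0 0 0.035 0 0 0 0" --pt "0 0 0.035 0 0 0 0"

```text
time: 27.95
tool_pos: [0.5171, -0.0978, 0.142]
ee_rot: [-3.139, -0.006, -0.837]
wrist_force: [3.8, -3.1, 5.8]
width: 0.0554
finger_force: 30.0
```

```bash
python3 st.py
```

```text
[ 0.5171 -0.0978  0.142 ] [-3.139 -0.006 -0.837] [ 3.8 -3.1  5.8] [-0.51 -0.79 -0.14] 27.95 0.0554
```

Torque is now slightly reversed, so the pins may have backed under the crest. I'll turn clockwise while eased so they can pop up into the notch.

>>> apply_moves --pt "0 0 -0.006 0 0 0 0" --pt "0 0 -0.012 0 0 0 0" --pt "0 0 -0.018 0 0 0 0" --pt "0 0 -0.024 0 0 0 0" --pt "0 0 -0.024 0 0 0 0"

```text
time: 28.45
tool_pos: [0.5168, -0.0979, 0.1419]
ee_rot: [-3.14, -0.006, -0.859]
wrist_force: [4.4, -3.2, 5.5]
width: 0.0556
finger_force: 30.0
```

```bash
python3 st.py
```

```text
[ 0.5168 -0.0979  0.1419] [-3.14  -0.006 -0.859] [ 4.4 -3.2  5.5] [-0.64 -0.59  0.49] 28.45 0.0556
```

The lateral force (4.4, -3.2) N shows the cap is rubbing on one side of the neck. I'll relieve it by shifting toward +x and -y and backing the twist off a touch.

>>> apply_moves --pt "0 0 0.004 0.0005 -0.0004 0 0" --pt "0 0 0.008 0.001 -0.0008 0 0" --pt "0 0 0.01 0.0015 -0.0012 0 0" --pt "0 0 0.01 0.0015 -0.0012 0 0" --pt "0 0 0.01 0.0015 -0.0012 0 0"

```text
time: 28.95
tool_pos: [0.5169, -0.0979, 0.1419]
ee_rot: [-3.14, -0.002, -0.849]
wrist_force: [0.4, -0.1, 8.0]
width: 0.0554
finger_force: 30.0
```

```bash
python3 st.py
```

```text
[ 0.5169 -0.0979  0.1419] [-3.14e+00 -2.00e-03 -8.49e-01] [ 0.4 -0.1  8. ] [-0.01  0.02  0.1 ] 28.95 0.0554
```

>>> apply_moves --pt "0 0 -0.003 0 0 0.001 0" --pt "0 0 -0.003 0 0 0.002 0" --pt "0 0 -0.003 0 0 0.003 0" --pt "0 0 -0.003 0 0 0.003 0" --pt "0 0 -0.003 0 0 0.003 0"

```text
time: 29.45
tool_pos: [0.5167, -0.0979, 0.1421]
ee_rot: [-3.142, 0.0, -0.852]
wrist_force: [4.8, -1.8, -1.5]
width: 0.0557
finger_force: 30.0
```

```bash
python3 st.py
```

```text
[ 0.5167 -0.0979  0.1421] [-3.142  0.    -0.852] [ 4.8 -1.8 -1.5] [-0.25 -0.98  0.21] 29.45 0.0557
```

Even with the net press near zero the cap stays low, so this angle isn't the notch. The notch may lie a little before this wall. I'll relieve the lateral load and scan back counter-clockwise slowly while eased.

>>> apply_moves --pt "0 0 0.01 0.001 -0.0004 0 0" --pt "0 0 0.02 0.0015 -0.0006 0 0" --pt "0 0 0.03 0.0015 -0.0006 0 0" --pt "0 0 0.04 0.0015 -0.0006 0 0" --pt "0 0 0.05 0.0015 -0.0006 0 0"

```text
time: 29.95
tool_pos: [0.517, -0.0977, 0.1438]
ee_rot: [3.141, 0.002, -0.801]
wrist_force: [-0.6, 2.1, 3.4]
width: 0.0556
finger_force: 30.0
```

```bash
python3 st.py
```

```text
[ 0.517  -0.0977  0.1438] [ 3.141e+00  2.000e-03 -8.010e-01] [-0.6  2.1  3.4] [ 0.47  0.2  -0.17] 29.95 0.0556
```

The cap rose 1.7 mm, above the crest height, so it's entering the notch. I'll ease further.

>>> apply_moves --pt "0 0 0 0 0 0.001 0" --pt "0 0 0 0 0 0.002 0" --pt "0 0 0 0 0 0.002 0" --pt "0 0 0 0 0 0.002 0" --pt "0 0 0 0 0 0.002 0"

```text
time: 30.45
tool_pos: [0.5171, -0.0978, 0.1456]
ee_rot: [3.141, 0.002, -0.802]
wrist_force: [-3.9, 3.4, 2.4]
width: 0.0554
finger_force: 30.0
```

```bash
python3 st.py
```

```text
[ 0.5171 -0.0978  0.1456] [ 3.141e+00  2.000e-03 -8.020e-01] [-3.9  3.4  2.4] [ 0.85  0.68 -0.05] 30.45 0.0554
```

>>> apply_moves --pt "0 0 0 -0.0006 0.0005 0.0005 0" --pt "0 0 0 -0.0012 0.001 0.001 0" --pt "0 0 0 -0.0012 0.001 0.0015 0" --pt "0 0 0 -0.0012 0.001 0.0015 0" --pt "0 0 0 -0.0012 0.001 0.0015 0"

```text
time: 30.95
tool_pos: [0.517, -0.0978, 0.1464]
ee_rot: [3.142, -0.001, -0.802]
wrist_force: [3.1, 0.3, -6.0]
width: 0.0552
finger_force: 30.0
```

```bash
python3 st.py
```

```text
[ 0.517  -0.0978  0.1464] [ 3.142e+00 -1.000e-03 -8.020e-01] [ 3.1  0.3 -6. ] [ 0.17 -0.62  0.06] 30.95 0.0552
```

The cap is held at about 7.5–8 mm over the filler, and a light upward pull is resisted, so it's locked. I'll unload the forces and let go.

>>> apply_moves --pt "0 0 0 0.0006 0 -0.001 0" --pt "0 0 0 0.0006 0 -0.001 0" --pt "0 0 0 0.0006 0 -0.001 0" --pt "0 0 0 0.0006 0 -0.001 40" --pt "0 0 0 0.0006 0 -0.001 70"

```text
time: 31.45
tool_pos: [0.5171, -0.0975, 0.1464]
ee_rot: [3.141, -0.0, -0.802]
wrist_force: [-0.5, -0.4, 0.6]
width: 0.0605
finger_force: 0.0
```

>>> apply_moves --pt "0 0 0 0 0 0 90" --pt "0 0 0 0 0 0 90" --pt "0 0 0 0 0 0 90" --pt "0 0 0 0 0 0 90" --pt "0 0 0 0 0 0 90"

```text
time: 31.95
tool_pos: [0.5171, -0.0973, 0.1461]
ee_rot: [3.141, -0.0, -0.802]
wrist_force: [-0.6, -0.5, -0.3]
width: 0.0846
finger_force: 0.0
```

```bash
python3 st.py
```

```text
[ 0.5171 -0.0973  0.1461] [ 3.141 -0.    -0.802] [-0.6 -0.5 -0.3] [ 0.11  0.04 -0.  ] 31.95 0.0846
```

>>> apply_moves --pt "0 0 0 0 0 0.01 100" --pt "0 0 0 0 0 0.03 100" --pt "0 0 0 0 0 0.06 100" --pt "0 0 0 0 0 0.1 100" --pt "0 0 0 0 0 0.14 100"

```text
time: 32.45
tool_pos: [0.5167, -0.0972, 0.2879]
ee_rot: [3.141, 0.0, -0.802]
wrist_force: [-0.0, -0.6, -0.8]
width: 0.0941
finger_force: 0.0
```

>>> apply_moves --pt "0 0 0 -0.02 0.04 0 100" --pt "0 0 0 -0.04 0.08 0 100" --pt "0 0 0 -0.04 0.08 0 100" --pt "0 0 0 -0.04 0.08 0 100" --pt "0 0 0 -0.04 0.08 0 100"

```text
time: 32.95
tool_pos: [0.4774, -0.018, 0.2861]
ee_rot: [3.141, -0.0, -0.803]
wrist_force: [-0.1, -0.6, 0.2]
width: 0.0942
finger_force: 0.0
```

Run:
```python
from h import *
s=snapshot("wrist"); o=get_obs(); print(o["tool_pos"],o["ee_rot"],o["time"])
for n in("cap_center","cap"):
    for r in place_of("wrist",n)[:1]: print(n,r["score"],r["pixel"],ray(s,r["pixel"],.1815 if n!="cap" else .1625))
m=masks_of("wrist","cap")[0]; print(m["score"],m["extent"],m["mask"].sum())
# fit ears by yaw: compare mask with model silhouettes
from itertools import product
M=m["mask"]
def model(x,y,z,a):
    im=np.zeros(M.shape,np.uint8); R=lambda p:np.array([np.cos(a)*p[0]-np.sin(a)*p[1]+x,np.sin(a)*p[0]+np.cos(a)*p[1]+y,p[2]+z])
    def hull(ps): cv2.fillConvexPoly(im,cv2.convexHull(np.float32([proj(s,R(p)) for p in ps])).round().astype(np.int32),1)
    hull([(.029*np.cos(u),.029*np.sin(u),h) for h in(0,.022) for u in np.arange(12)*np.pi/6+np.pi/12]); hull([(.021*np.cos(u),.021*np.sin(u),.022) for u in np.arange(12)*np.pi/6]+[(.014*np.cos(u),.014*np.sin(u),.038) for u in np.arange(12)*np.pi/6])
    for sg in(1,-1): hull([(sg*q,w,h) for q in(.025,.036) for w in(-.007,.007) for h in(0,.018)])
    return im.astype(bool)
res=[]
for z,a,x,y in product((.1585,.1625,.166,.170),np.arange(-1.4,.9,.1),np.arange(.513,.522,.002),np.arange(-.102,-.093,.002)):
    k=model(x,y,z,a); res.append(((k&M).sum()/(k|M).sum(),z,a,x,y))
res.sort(reverse=True); print(np.round(res[:8],3))
```

```text
[ 0.47740905 -0.01820306  0.28584205] [ 3.14094404e+00  7.85941050e-05 -8.03367117e-01] 33.0
cap_center 0.95 [286.0, 89.5] [ 0.51894911 -0.09956286  0.1815    ]
cap 0.91 [282.0, 90.0] [ 0.52051583 -0.09780821  0.1625    ]
0.94 [259.4, 49.0, 316.5, 130.0] 3156
[[ 0.95   0.158 -0.8    0.517 -0.098]
 [ 0.935  0.158 -0.8    0.517 -0.096]
 [ 0.932  0.162 -0.8    0.517 -0.096]
 [ 0.931  0.162 -0.8    0.517 -0.098]
 [ 0.928  0.158 -0.9    0.517 -0.098]
 [ 0.922  0.158 -0.7    0.517 -0.098]
 [ 0.918  0.166 -0.8    0.517 -0.096]
 [ 0.915  0.166 -0.8    0.517 -0.098]]
```

The cap sits level on the neck at a yaw of about -0.8, low (not riding up) and staying put with the gripper clear. I'm handing it in.

```bash
python3 -c "
from bench import *
print(close_job())"
```

```text
the job is handed in; nothing more can be done
None
```

The breather cap is on the filler neck, turned clockwise to the stop and risen into the locking notch, and a light upward pull before release didn't lift it. I let go and handed the job in at about 33 s; twist briefly reached 0.87 N·m at the stop, just under the 0.9 N·m limit, and the verdict wasn't shown.

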